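# Put the filter tube away in the braced-lid chest

## Task

Put the black slotted filter tube away: raise the chest's lid until its folding brace goes past straight and locks, so that the lid stands open by itself, and lay the tube flat on the chest floor without dropping it. Then ease the brace's knee back through straight towards the hinge (the lid lifts slightly as it passes), let the lid come down without slamming until it is fully shut, and leave the tin in the chest and the other things on the table where they are.

Things in the scene. Friction and masses are not known exactly. Their poses are not given: they have to be found in the camera images.
- chest: White plastic equipment chest with a grey lid, fixed to the table. Outside 210 deep (its x) by 380 wide (its y) by 90 high without the lid; walls and floor 5 thick, so the inner floor is 5 above the table. Origin: centre of its underside. Its -x face is the front, with the lid handle; the lid hinges along its far (+x) top edge. The folding brace is inside the +y wall.
- lid (a joint): Lid angle, 0 shut, growing as the front edge rises. The lid is a 10 mm plate on the rim, 0.6 kg, with a soft-down damper (about 0.8 N m per rad/s): unsupported it sinks shut by itself in 3 to 8 s. The straight brace stops it at about 1.48; it stands locked at about 1.43.
- hinge (a point): Point on the lid's hinge axis at mid width, at the height of the rim (90 above the table). The hinge axis is the chest's y.
- lid_handle (a point): Middle of the lid's steel rod handle: a 10 mm round bar, 130 long, parallel to the hinge, 44 in front of the lid's front edge, 5 above the rim plane, carried by a 10 mm round arm at each end. It is 254 from the hinge axis. The point's axes turn with the lid.
- knee_stud (a point): Middle of the round thumb stud on the brace's knee: steel, 14 diameter, parallel to the hinge, standing 32 inwards from the brace's flat arms (point 16 from the arms, 36 from the inner face of the chest's +y wall). With the lid shut it lies folded below the rim; with the brace locked it stands about 62 above the rim, about 96 in front of the hinge axis. It moves on a circle of radius 93 round brace_pivot: down and towards the hinge to fold, up and to the front to straighten.
- brace_pivot (a point): Axis of the brace's lower pivot on the chest's +y wall, 24 below the rim, 130 in front of the hinge axis, given in the plane of the stud's middle.
- knee (a joint): Brace knee angle: 0 folded (lid shut), 3.01 straight, 3.43 on the stop, locked past straight with the knee bowed to the front. A light spring pushes it towards the lock: if the lid is raised above about 1.44 (knee above 2.75) and let go, the knee snaps over by itself. To unlock, press the stud (a few N) towards the hinge and down, past straight, until the knee reads below about 2.0 (lid about 1.2); from there the lid's weight folds it and the lid sinks.
- filter_center (a point): Centre of the black filter tube with pale slots, 0.16 kg, lying on the table on a flat side: 130 long along its x (a 10 mm nozzle more at its -x end), 42 by 42 across the end caps (12 long each), 37 to 40 across between them. Its centre is 21 above what it lies on.
- filter: The same filter tube; origin at the middle of its underside.
- tin: Bare steel tin, 58 diameter, 48 high, standing on the chest floor; origin at the centre of its base. It leaves room for the tube on one side of it or the other (along the chest's y).
- bottle: White bottle, 56 diameter, 150 high, standing near the chest's +y wall; origin at the centre of its base.
- jar: Jar with a black cap, 60 diameter, 85 high; origin at the centre of its base.
- tub: Open red tub, 100 diameter, 60 high; origin at the centre of its base.
There are look-alikes about, which are no part of the job. What is shaped like the filter but green is not meant.

How it is judged:
On the way, in this order (a step that is already met when the one before it is completed fails the run):
1. the lid stands open on its locked brace, not held by the robot (value of joint knee above 3.2 rad and value of joint lid above 1.2 rad and contact force between each of the arm, the fingers and lid below 0.2 N), for 0.3 s.
2. the tube lies flat on the chest floor, released, with the lid still locked open (value of joint knee above 3.2 rad and z of filter_center in the frame of chest below 0.034 m and angle between filter's own x axis and vertical above 1.45 rad and x of filter_center in the frame of chest between -0.1 and 0.1 m and y of filter_center in the frame of chest between -0.185 and 0.185 m and contact force between the fingers and filter below 0.1 N and linear speed of filter below 0.03 m/s), for 0.2 s.
At the end, for the whole second after the job is handed in: The lid is fully shut (within 0.03 rad) and still, with the tube lying flat and at rest on the chest floor inside (its centre at most 34 mm above the chest's underside) (value of joint lid below 0.03 rad and velocity of joint lid above -0.05 rad/s and z of filter_center in the frame of chest below 0.034 m and angle between filter's own x axis and vertical above 1.45 rad and x of filter_center in the frame of chest between -0.1 and 0.1 m and y of filter_center in the frame of chest between -0.185 and 0.185 m and linear speed of filter below 0.03 m/s); the robot touches nothing.
It fails at once if the lid is slammed (coming down faster than 1.5 rad/s over its last 0.5 rad) (velocity of joint lid below -1.5 rad/s and value of joint lid below 0.5 rad).
It fails at once if the tube is dropped or thrown (faster than 0.8 m/s with the fingers off it) (linear speed of filter above 0.8 m/s and contact force between the fingers and filter below 0.1 N).
It fails at once if the tin in the chest is shifted by more than 30 mm (distance of tin from where it was at the start of the episode above 0.03 m).
It fails at once if the bottle, jar or tub is shifted by more than 30 mm or knocked over (distance of any of bottle, jar, tub from where it was at the start of the episode above 0.03 m or angle between any of bottle, jar, tub's own z axis and vertical above 0.5 rad).
It also fails if it takes over 72 s, if anything falls off the work surface, if the arm or the gripper's body presses on something with over 40 N, if the wrist force passes 120 N, or if a joint passes its speed limit or range.

## Robot

A 7-joint arm with a two-finger parallel gripper is mounted at the origin on the work surface. World frame = base frame: x ahead of the robot, y to its left, z up, the work surface at z = 0. Lengths are in m, angles in rad, forces in N, time in s.
With the tool pointing down it reaches from about 0.4 to 0.85 m from the base axis. Payload 10.4 kg.
Tool frame: the origin (TCP) lies midway between the tips of the shut fingers; the grasp point (between the pads) lies 19 mm behind it; z points along the fingers, y is the line along which they close (so a half turn about z gives the same grasp; the last joint's range is limited). The gripper opens to 87 mm and grips with 3 to 60 N. Pads are 19 mm wide; open, the fingers measure 117 mm over their backs; the gripper's body (75 mm by 190 mm) begins 51 mm behind the grasp point.
Start: joints at [1.158, 0.332, -0.065, 1.46, 0.022, 1.35, -0.088], TCP at [0.238, -0.578, 0.223] pointing down, gripper open.
Joint ranges: [-2.6, 2.6], [-0.5, 2.12], [-1.47, 1.34], [0.16, 2.42], [-1.27, 4.41], [0.06, 2.06], [-2.6, 2.6]. Speed limits (rad/s): [2.22, 2.22, 2.79, 2.79, 3.14, 3.14, 3.14].

## Interface

Orientations are given as a unit quaternion [x, y, z, w].
In Python, from bench import r gives the robot as it stands.
- The arm moves only by the tool arm_command, never from a script. Its argument "moves" is one flat list of numbers, 4 for each row, row after row: the shift along the tool's x, y, z in cm, then the turn about the tool's z in degrees. A call has 1 to 12 rows; each row shifts and turns the commanded pose from where the row before left it, along the tool's axes as they then stand; what a row does not reach is not made up. A row lasts 1/12 s, in which the tool goes at most 41.7 mm and 7.16 degrees, less where a joint would pass 70% of its speed; a pose out of reach is approached as far as the arm can. A call with a gripper value outside its range is refused whole. "fingers" is the opening in per cent of the stroke, from 0 (shut) to 100 (fully open), set as the call begins (left out, the last holds). The fingers move at their own pace and stop on an object; "squeeze" is the grip in N (left out, the last holds). Time passes only in rows, so rows that do not move let the fingers close. It gives the time, the measured TCP pose, the force, the opening and the grip force at its end, in the units of the state.
- r.read_state(): the state, without advancing time (a new reading comes with each control period).
- r.camera(name): name is "scene" or "side" or "wrist"; returns the picture (400x640x3 uint8, red, green, blue); there is no depth.
- r.camera_info(name): a dict with "fx", "fy", "cx", "cy" (pixels), "k1" (the pictures are not rectified: a ray, as slopes to the right and down, at radius r is drawn at 1 + k1 r^2 times it, then the intrinsics apply), "origin" and "attitude" of the camera in the world. Camera axes: x right, y up, looking along -z (the intrinsics and any distortion apply to the point x, -y, -z); pixel columns grow to the right and rows downward; lengths in m; the calibration is good to about 2 mm. A picture is of the moment at which its call begins: read the wrist's pose just before it. camera_info takes no time and is no camera call; for the wrist camera it gives the pose at the moment of the call.
- r.close_job(): hands the job in; it is judged then, once.
The state is a dict: "time": time; "joint_positions": joint angles; "joint_vel": joint speeds; "joint_torque": joint torques, N m; "ee_pos": TCP position; "eef_rot": TCP orientation; "ft_force": force on the tool from outside, world axes, zero at the start; "torque": the same for the moment, N m; "width": finger opening in m; "grip_force": force on a finger pad.
Only numpy, scipy, OpenCV 4.12 (cv2) and the standard library are available. Lean on these libraries where they do the work, as an engineer would, in place of code of your own. Each camera call takes 0.05 s, during which the arm holds its last target. There are 200 camera calls.

## Working session

There is one attempt and no reset: what is moved stays moved. The work goes in short steps, Python scripts to look and compute and a tool call to move; the robot and the scene stay as the last step left them, time stands still between calls to the robot, and variables do not carry over. Pictures are saved under pics/ and viewed, at most 10 in all, crops included, and the job is handed in when it is done.

Besides the shell and the picture viewer there is one more tool, called in YAML: its name, and indented under it one key for each argument. arm_command: Moves the arm, as the interface text tells. Its arguments: {"type":"object","properties":{"moves":{"type":"array"},"fingers":{"type":"number"},"squeeze":{"type":"number"}},"required":["moves"]}

```bash
ls; mkdir -p pics; python3 - <<'E'
from bench import r
import cv2
s=r.read_state();print({k:(v if not hasattr(v,'__len__') else [round(float(x),3) for x in v]) for k,v in s.items()})
for n in ("scene","side"):
    cv2.imwrite(f"pics/{n}0.png",r.camera(n)[:,:,::-1]); 
for n in ("scene","side","wrist"): print(n,r.camera_info(n))
E
```

```text
pics
{'time': 0.0, 'joint_positions': [1.158, 0.333, -0.065, 1.461, 0.022, 1.35, -0.088], 'joint_vel': [-0.0, 0.0, 0.002, -0.001, 0.001, 0.001, -0.0], 'joint_torque': [-0.0, -62.327, 0.024, -38.99, -0.062, 0.04, 0.0], 'ee_pos': [0.237, -0.578, 0.222], 'eef_rot': [0.981, 0.194, -0.0, -0.001], 'ft_force': [-0.186, -0.227, 0.319], 'torque': [-0.02, 0.046, -0.016], 'grip_force': 0.0, 'width': 0.08692928394820913}
scene {'fx': 408.5905025778729, 'fy': 408.5905025778729, 'cx': 318.91235793160524, 'cy': 200.50083297005747, 'k1': -0.09530658953256682, 'origin': array([1.20832632, 0.38151583, 1.13107103]), 'attitude': array([0.16663345, 0.24742884, 0.78473024, 0.54333297])}
side {'fx': 457.10729265844367, 'fy': 457.10729265844367, 'cx': 324.40080721334846, 'cy': 199.69078904592294, 'k1': -0.12524517455805914, 'origin': array([-0.05973697,  0.7012593 ,  1.10325072]), 'attitude': array([-0.12504484,  0.31390433,  0.86411116, -0.37301444])}
wrist {'fx': 300.29552625992454, 'fy': 300.29552625992454, 'cx': 320.74609001569945, 'cy': 198.04934504183382, 'k1': -0.007854206753415813, 'origin': array([ 0.30618169, -0.54905824,  0.38401529]), 'attitude': array([-0.11412313,  0.07682586, -0.55127294,  0.82290452])}
```

View pics/scene0.png

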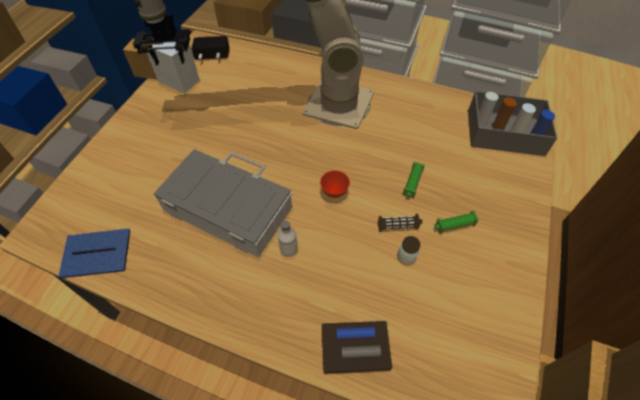

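View pics/side0.png

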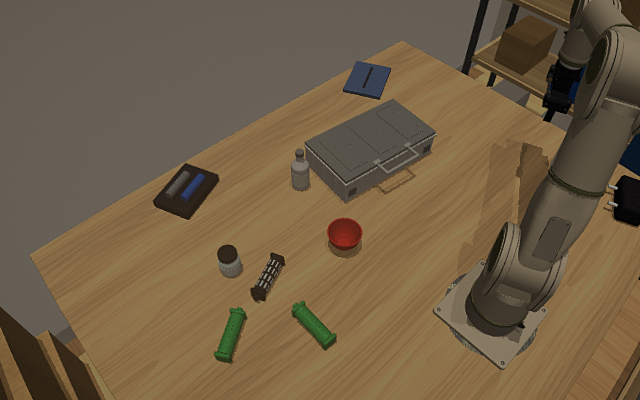

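Scene view: the black slotted tube is at (400,223) in scene and (268,276) in side. It could be confused with:
- the green tubes, at scene (414,180) and (456,222), side (314,324) and (230,334)
- the blue and grey sticks in the dark tray, at scene (356,346)
- the bottles in the crate, at scene (510,115)

I choose the black one. The chest is at scene (225,200) with its handle at (245,165). In side the handle is at (398,160). Next is a close crop.

```bash
cat > h.py <<'E'
import numpy as np, cv2
from scipy.spatial.transform import Rotation as R
from bench import r
def ray(c,uv):
    d=np.array([(uv[0]-c['cx'])/c['fx'],(uv[1]-c['cy'])/c['fy']]);p=d.copy()
    for _ in range(20): p=d/(1+c['k1']*(p@p))
    v=R.from_quat(c['attitude']).apply([p[0],-p[1],-1]);return np.array(c['origin']),v/np.linalg.norm(v)
def plane(c,uv,z):
    o,v=ray(c,uv);return o+v*(z-o[2])/v[2]
def tri(c1,p1,c2,p2):
    o1,a=ray(c1,p1);o2,b=ray(c2,p2)
    t=np.linalg.lstsq(np.c_[a,-b],o2-o1,rcond=None)[0]
    x,y=o1+t[0]*a,o2+t[1]*b;return (x+y)/2,np.linalg.norm(x-y)
def proj(c,P):
    q=R.from_quat(c['attitude']).inv().apply(np.asarray(P)-c['origin']);s=np.array([q[0],-q[1]])/-q[2]
    s=s*(1+c['k1']*(s@s));return np.array([c['cx']+c['fx']*s[0],c['cy']+c['fy']*s[1]])
E
python3 - <<'E'
import cv2,numpy as np
def crop(f,x,y,w,h): return cv2.resize(cv2.imread(f)[y:y+h,x:x+w],(400,300),interpolation=cv2.INTER_CUBIC)
a=np.hstack([crop("pics/scene0.png",145,140,160,120),crop("pics/side0.png",290,90,160,120)])
b=np.hstack([crop("pics/scene0.png",360,195,80,60),crop("pics/side0.png",228,246,80,60)])
cv2.imwrite("pics/m1.png",cv2.convertScaleAbs(np.vstack([a,b]),alpha=1.4))
E
```

```text
(no output)
```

View pics/m1.png

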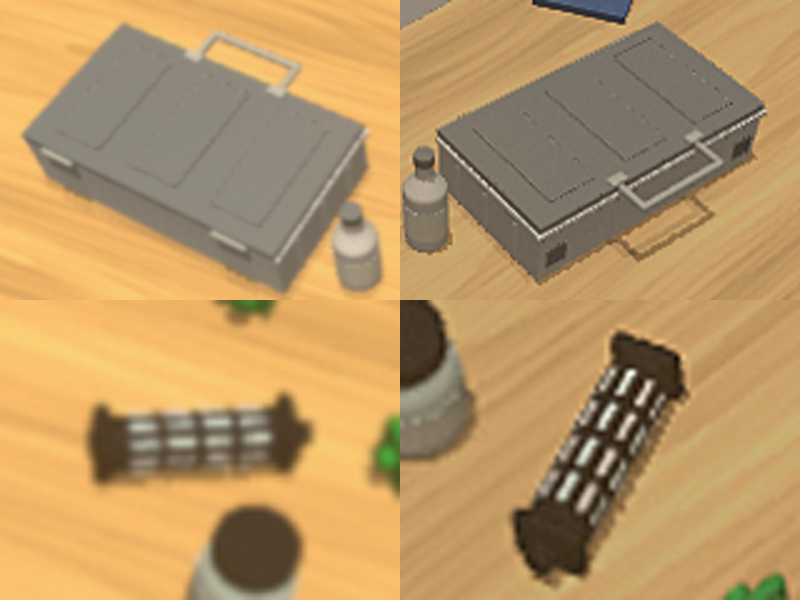

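The crop confirms the black tube with pale slots. Its nozzle points right in scene and lower-left in side. The lid corners in scene are about (194,150), (292,192), (255,242) and (155,194), and the handle rod runs (232,155)–(264,167).

```bash
python3 - <<'E'
from h import *
np.set_printoptions(precision=4,suppress=True)
S,D=r.camera_info("scene"),r.camera_info("side")
pts={'Fm':((194.2,150),(436,132.8)),'Fp':((292.2,192),(346,184)),'Bp':((255,242),(304.8,143.2)),'Bm':((155,194),(392.8,99.2)),
'h+':((263.8,167.2),(386,172.8)),'h-':((232.2,154.8),(417.2,155.2)),'bottletop':((145+350/2.5,140+207/2.5),(290+24/2.5,90+152/2.5)),
'jartop':((360+256/5,195+248/5),(228+2/5,246+18/5)),'tub':((335,180),(345,228)),'fcap':((379.4,223.6),(278.4,255.4)),'fnoz':((418.4,221),(257,295))}
for k,(a,b) in pts.items(): print(k,*tri(S,a,D,b))
for n,z,lo in(("scene",.0,0),("side",.0,0)):
    im=cv2.imread(f"pics/{n}0.png").astype(int);c=S if n=="scene" else D
    w=(365,205,432,238) if n=="scene" else (245,246,290,305)
    sub=im[w[1]:w[3],w[0]:w[2]];mx=sub.max(2);sat=mx-sub.min(2)
    m=((mx<75)|((sat<40))).astype(np.uint8)
    nn,l,st,ce=cv2.connectedComponentsWithStats(cv2.morphologyEx(m,cv2.MORPH_CLOSE,np.ones((3,3),np.uint8)))
    for i in range(1,nn):
        if st[i,4]>60:
            ys,xs=np.nonzero(l==i);p=cv2.minAreaRect(np.c_[xs,ys].astype(np.float32));print(n,st[i],ce[i]+w[:2],p)
            q=cv2.boxPoints(p)+w[:2];print([plane(c,u,.021)[:2] for u in q], 'ctr',plane(c,np.array(p[0])+w[:2],.021))
E
```

```text
Fm [ 0.4878 -0.3593  0.0895] 0.001977996604929518
Fp [0.5327 0.025  0.088 ] 0.0059225057910489666
Bp [ 0.7406 -0.0017  0.0939] 4.943064668228412e-05
Bm [ 0.6973 -0.3799  0.0947] 0.0038849102094938633
h+ [ 0.4785 -0.096   0.0944] 0.0009104191843187817
h- [ 0.4627 -0.2247  0.0918] 0.0051015210625221345
bottletop [0.681  0.072  0.1517] 0.0004518049450921409
jartop [0.5842 0.4194 0.0856] 0.010720535284043143
tub [0.4292 0.1324 0.0721] 0.005229191833518767
fcap [0.5108 0.3105 0.0269] 0.007537226735170875
fnoz [0.4566 0.4274 0.0233] 0.0026889780496160637
scene [ 13  10  43  16 467] [398.7966 222.6039] ((34.08153533935547, 17.46769142150879), (13.035453796386719, 42.04627227783203), 86.8201675415039)
[array([0.4868, 0.302 ]), array([0.4307, 0.4275]), array([0.4781, 0.4406]), array([0.5328, 0.3176])] ctr [0.4825 0.3717 0.021 ]
side [  6   7  34  48 730] [267.1055 276.8342] ((21.889028549194336, 31.125473022460938), (17.551958084106445, 51.55103302001953), 28.49563980102539)
[array([0.4741, 0.4462]), array([0.5396, 0.3078]), array([0.4892, 0.2941]), array([0.4277, 0.4316])] ctr [0.4815 0.3721 0.021 ]
```

```bash
cat >> h.py <<'E'
C=np.array([.617,-.178]);TH=-.117
EX=np.array([np.cos(TH),np.sin(TH)]);EY=np.array([-np.sin(TH),np.cos(TH)])
def W(x,y): return C+x*EX+y*EY          # chest xy -> world
def pose():
    s=r.read_state();x=R.from_quat(s['eef_rot']).apply([1,0,0]);return np.array([*s['ee_pos'],np.arctan2(x[1],x[0])])
def plan(wps,cur=None):
    """wps: (x,y,z,yaw,rows); prints rows of tool shifts cm and turn deg, rounding carried over"""
    c=np.array(pose() if cur is None else cur,float);out=[]
    for *g,n in wps:
        g=np.array(g);s=c.copy();dy=(g[3]-s[3]+np.pi)%(2*np.pi)-np.pi
        for i in range(1,n+1):
            t=s+np.r_[g[:3]-s[:3],dy]*i/n;d=t-c;ps=c[3]
            a=np.round([100*(d[0]*np.cos(ps)+d[1]*np.sin(ps)),100*(d[0]*np.sin(ps)-d[1]*np.cos(ps)),-100*d[2]],1);k=round(-np.degrees(d[3]))
            out.append([*a,k]);a=a/100
            c=c+[a[0]*np.cos(ps)+a[1]*np.sin(ps),a[0]*np.sin(ps)-a[1]*np.cos(ps),-a[2],-np.radians(k)]
    for i in range(0,len(out),12): print(str([float(v)+0 for q in out[i:i+12] for v in q]).replace('.0,',',').replace(' ',''),'\n')
    print('end',c.round(4))
E
python3 - <<'E'
from h import *
plan([(.469,-.160,.20,1.454,18)])
E
```

```text
[2.1,-1.7,0.1,-3,2.1,-1.5,0.1,-4,2.3,-1.4,0.2,-3,2.3,-1.3,0.1,-4,2.4,-1.1,0.1,-3,2.5,-1,0.1,-3,2.5,-0.8,0.2,-4,2.6,-0.7,0.1,-3,2.6,-0.5,0.1,-3,2.6,-0.4,0.1,-4,2.6,-0.2,0.1,-3,2.7,-0.1,0.2,-4.0] 

[2.6,0.1,0.1,-3,2.7,0.2,0.1,-3,2.6,0.4,0.1,-4,2.6,0.6,0.1,-3,2.6,0.7,0.2,-4,2.5,0.9,0.1,-3.0] 

end [ 0.4693 -0.1597  0.1999  1.4544]
```

arm_command:
  moves: [2.1, -1.7, 0.1, -3, 2.1, -1.5, 0.1, -4, 2.3, -1.4, 0.2, -3, 2.3, -1.3, 0.1, -4, 2.4, -1.1, 0.1, -3, 2.5, -1, 0.1, -3, 2.5, -0.8, 0.2, -4, 2.6, -0.7, 0.1, -3, 2.6, -0.5, 0.1, -3, 2.6, -0.4, 0.1, -4, 2.6, -0.2, 0.1, -3, 2.7, -0.1, 0.2, -4]
  fingers: 40
  squeeze: 8

```text
time: 1.1
ee_pos: [0.3928, -0.2978, 0.2076]
eef_rot: [0.85, 0.526, -0.0, 0.0]
ft_force: [2.1, -0.5, -0.3]
width: 0.0352
grip_force: 0.0
```

arm_command:
  moves: [2.6, 0.1, 0.1, -3, 2.7, 0.2, 0.1, -3, 2.6, 0.4, 0.1, -4, 2.6, 0.6, 0.1, -3, 2.6, 0.7, 0.2, -4, 2.5, 0.9, 0.1, -3, 0, 0, 0, 0]

```text
time: 1.68
ee_pos: [0.4716, -0.1538, 0.2005]
eef_rot: [0.743, 0.669, 0.001, -0.0]
ft_force: [0.1, 0.3, -0.2]
width: 0.035
grip_force: 0.0
```

```bash
python3 - <<'E'
from h import *
print(pose()); c=r.camera_info("wrist"); im=r.camera("wrist")[:,:,::-1]; cv2.imwrite("pics/w1.png",im)
print(c); 
for p in (W(-.149,.065),W(-.149,-.065)): print(proj(c,[*p,.095]))
E
```

```text
[ 0.47162306 -0.15382655  0.20051796  1.46547571]
{'fx': 300.29552625992454, 'fy': 300.29552625992454, 'cx': 320.74609001569945, 'cy': 198.04934504183382, 'k1': -0.007854206753415813, 'origin': array([ 0.47900227, -0.0793059 ,  0.36283446]), 'attitude': array([-0.1367664 ,  0.0065982 , -0.05201833,  0.98921459])}
[319.66625088 133.53909886]
[318.20943784 267.36622262]
```

View pics/w1.png

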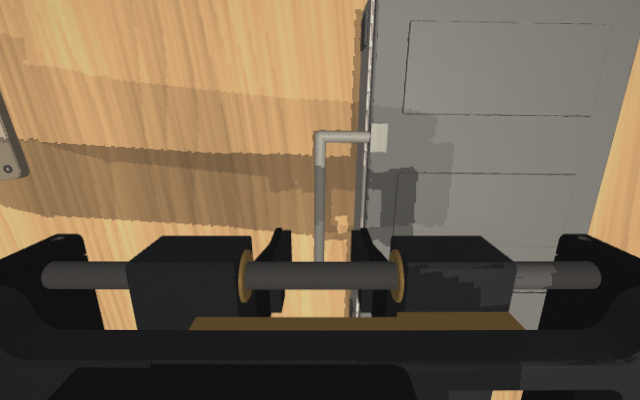

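The handle corner is seen at (320,136), against a prediction of (320,134.5), so the chest pose is good. The handle lies between the fingers; I'll descend and grip.

arm_command:
  moves: [-0.7, -0.3, 2, 0, 0, 0, 2.5, 0, 0, 0, 2.5, 0, 0, 0, 2.2, 0, 0, 0, 1.8, 0, 0, 0, 1.4, 0, 0, 0, 0, 0]

```text
time: 2.32
ee_pos: [0.4634, -0.1666, 0.0738]
eef_rot: [0.747, 0.664, -0.001, -0.002]
ft_force: [-1.1, 0.1, -0.5]
width: 0.0347
grip_force: 0.0
```

arm_command:
  moves: [0, 0, 0, 0, 0, 0, 0, 0, 0, 0, 0, 0, 0, 0, 0, 0]
  fingers: 0
  squeeze: 8

```text
time: 2.65
ee_pos: [0.4662, -0.167, 0.0775]
eef_rot: [0.747, 0.665, 0.0, 0.001]
ft_force: [-0.0, 0.6, 0.1]
width: 0.0159
grip_force: 0.0
```

```bash
python3 - <<'E'
from h import *
p=pose();s=r.read_state();print(p,s['width'],s['grip_force'],s['ft_force'])
g=(p[:2]-C);print('local rod',g@EX,g@EY,p[2]+.019)
gx=g@EX;l=[]
n=28
for i in range(1,n+1):
    th=1.44*np.clip((i-.5)/(n-.5),0,1)+.02
    d=-.254*np.cos(th)+.254*np.cos(.02)
    l.append((*(p[:2]+d*EX),p[2]+.254*(np.sin(th)-np.sin(.02)),p[3],1))
plan(l)
E
```

```text
[ 0.46617931 -0.16696842  0.07753904  1.45409655] 0.015854571417510205 0.0 [-0.01213545  0.55868684  0.08685458]
local rod -0.15107732780035288 -0.006649626264841872 0.09653904386522602
[0,0,-0.7,0,0,0.1,-1.3,0,0,0.2,-1.3,0,0,0.2,-1.3,0,0,0.3,-1.3,0,0,0.4,-1.3,0,0,0.4,-1.2,0,0,0.5,-1.3,0,0,0.6,-1.2,0,0,0.6,-1.2,0,0,0.7,-1.1,0,0,0.8,-1.1,0.0] 

[0,0.8,-1.1,0,0,0.8,-1,0,0,0.9,-0.9,0,0,1,-1,0,0,1,-0.8,0,0,1,-0.8,0,0,1.1,-0.8,0,0,1.2,-0.7,0,0,1.1,-0.7,0,0,1.2,-0.5,0,0,1.2,-0.5,0,0,1.3,-0.5,0.0] 

[0,1.3,-0.4,0,0,1.3,-0.3,0,0,1.3,-0.3,0,0,1.3,-0.1,0.0] 

end [ 0.6906 -0.1933  0.3245  1.4541]
```

arm_command:
  moves: [0, 0, 0, 0, 0, 0, 0, 0, 0, 0, 0, 0, 0, 0, -0.7, 0, 0, 0.1, -1.3, 0, 0, 0.2, -1.3, 0, 0, 0.2, -1.3, 0, 0, 0.3, -1.3, 0, 0, 0.4, -1.3, 0]

```text
time: 3.4
ee_pos: [0.4809, -0.1687, 0.1507]
eef_rot: [0.747, 0.665, 0.002, 0.003]
ft_force: [16.1, -3.7, -9.9]
width: 0.0106
grip_force: 8.0
```

arm_command:
  moves: [0, 0.7, -1, 0, 0, 0.7, -1.1, 0, 0, 0.5, -1.2, 0, 0, 0.6, -1.2, 0, 0, 0.6, -1.1, 0]

```text
time: 3.82
ee_pos: [0.5059, -0.1716, 0.2047]
eef_rot: [0.747, 0.665, -0.002, -0.002]
ft_force: [-9.6, 1.0, 1.7]
width: 0.0092
grip_force: 8.0
```

```bash
python3 - <<'E'
from h import *
p=pose();s=r.read_state();print(p,s['ft_force'])
l=[];yl=(p[:2]-C)@EY
for th in np.linspace(.554+.045,1.44,19):
    l.append((*W(.105-.254*np.cos(th),yl),.09+.254*np.sin(th)-.019,p[3],1))
plan(l)
E
```

```text
[ 0.5058674  -0.17157629  0.20472861  1.45380964] [-9.56035826  1.04005579  1.67745941]
[0,0.6,-0.9,0,0,0.7,-1,0,0,0.8,-0.9,0,0,0.7,-0.9,0,0,0.9,-0.9,0,0,0.8,-0.8,0,0,0.9,-0.8,0,0,0.9,-0.7,0,0,1,-0.7,0,0,1,-0.7,0,0,1,-0.6,0,0,1.1,-0.5,0.0] 

[0,1.1,-0.5,0,0,1.1,-0.5,0,0,1.1,-0.4,0,0,1.1,-0.3,0,0,1.2,-0.3,0,0,1.1,-0.2,0,0,1.2,-0.2,0.0] 

end [ 0.6876 -0.1929  0.3227  1.4538]
```

arm_command:
  moves: [0, 0.4, -1, 0, 0, 0.6, -1, 0, 0, 0.8, -0.9, 0, 0, 0.7, -0.9, 0, 0, 0.9, -0.9, 0, 0, 0.8, -0.8, 0]

```text
time: 4.32
ee_pos: [0.5499, -0.1767, 0.2602]
eef_rot: [0.747, 0.665, -0.0, -0.0]
ft_force: [-1.8, 0.9, -1.8]
width: 0.0095
grip_force: 8.0
```

arm_command:
  moves: [0, 0.9, -0.8, 0, 0, 0.9, -0.7, 0, 0, 1, -0.7, 0, 0, 1, -0.7, 0, 0, 1, -0.6, 0, 0, 1.1, -0.5, 0]

```text
time: 4.82
ee_pos: [0.6084, -0.1836, 0.3016]
eef_rot: [0.747, 0.665, -0.0, 0.0]
ft_force: [-8.8, 0.4, 9.4]
width: 0.0095
grip_force: 8.0
```

arm_command:
  moves: [0, 0.9, -0.7, 0, 0, 1, -0.5, 0, 0, 1.1, -0.4, 0, 0, 1.1, -0.3, 0, 0, 1.2, -0.3, 0, 0, 0, 0, 0]

```text
time: 5.32
ee_pos: [0.6627, -0.1898, 0.3228]
eef_rot: [0.747, 0.665, 0.001, 0.001]
ft_force: [-0.6, -1.4, 3.5]
width: 0.0095
grip_force: 8.0
```

arm_command:
  moves: [0, 1, -0.2, 0, 0, 1, -0.2, 0, 0, 0.8, -0.1, 0, 0, 0.4, 0, 0, 0, 0, 0, 0, 0, 0, 0, 0]

```text
time: 5.82
ee_pos: [0.6937, -0.1935, 0.328]
eef_rot: [0.747, 0.665, 0.001, 0.001]
ft_force: [-1.0, 0.9, 4.7]
width: 0.01
grip_force: 8.0
```

arm_command:
  moves: [0, 0.3, 0, 0, 0, 0.3, 0, 0, 0, 0, 0, 0]

```text
time: 6.07
ee_pos: [0.6997, -0.1942, 0.3284]
eef_rot: [0.747, 0.665, 0.001, 0.001]
ft_force: [0.5, -2.0, 7.1]
width: 0.0095
grip_force: 8.0
```

arm_command:
  moves: [0, 0.2, 0, 0, 0, 0, 0, 0, 0, 0, 0, 0]

```text
time: 6.32
ee_pos: [0.7017, -0.1944, 0.3285]
eef_rot: [0.747, 0.665, 0.001, 0.002]
ft_force: [1.0, -2.0, 8.0]
width: 0.0099
grip_force: 8.0
```

arm_command:
  moves: [0, 0, 0, 0, 0, 0, 0, 0, 0, 0, 0, 0, 0, 0, 0, 0, 0, 0, 0, 0, 0, 0, 0, 0]
  fingers: 40

```text
time: 6.82
ee_pos: [0.7009, -0.1941, 0.3263]
eef_rot: [0.747, 0.665, -0.0, -0.0]
ft_force: [0.0, -0.3, -0.3]
width: 0.0339
grip_force: 0.0
```

```bash
python3 - <<'E'
from h import *
a=r.camera("scene")[:,:,::-1];b=r.camera("side")[:,:,::-1]
f=lambda i,x,y:cv2.resize(i[y:y+150,x:x+200],(800,600),interpolation=cv2.INTER_CUBIC)
cv2.imwrite("pics/b1.png",b);cv2.imwrite("pics/a1.png",a)
cv2.imwrite("pics/m2.png",cv2.convertScaleAbs(np.vstack([cv2.resize(a[90:265,140:340],(600,300)),cv2.resize(b[20:220,270:470],(600,300))]),alpha=1.5))
E
```

```text
(no output)
```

View pics/m2.png

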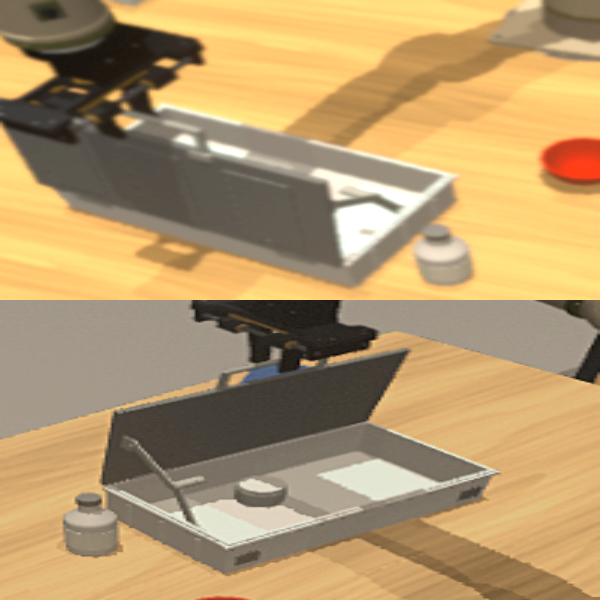

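The brace is bowed to the front (locked), and the tin stands towards the +y side, at about side pixel (357,144). The tube therefore goes on the -y side.

```bash
python3 - <<'E'
from h import *
D=r.camera_info("side");S=r.camera_info("scene")
for uv in ((270+261/3,20+(486-300)/1.5),):
    p=plane(D,uv,.053);g=p[:2]-C;print('tin',p,g@EX,g@EY)
p=pose();f=np.array([.483,.370]);psi=2.004
print(p)
plan([(*p[:2],.40,p[3],5),(.62,.0,.38,1.6,7),(*f,.22,psi,14)])
E
```

```text
tin [ 0.6529625  -0.15535353  0.053     ] 0.03307303506209716 0.026689658222238632
[ 0.70098588 -0.1940832   0.32638927  1.45451181]
[0,0,-1.5,0,0,0,-1.4,0,0,0,-1.5,0,0,0,-1.5,0,0,0,-1.5,0,2.6,-1.5,0.3,-1,2.7,-1.4,0.3,-1,2.6,-1.4,0.3,-2,2.7,-1.3,0.3,-1,2.8,-1.2,0.3,-1,2.7,-1.2,0.2,-1,2.8,-1.1,0.3,-1.0] 

[2.7,-0.9,1.1,-2,2.7,-0.8,1.2,-1,2.7,-0.8,1.1,-2,2.7,-0.7,1.2,-2,2.8,-0.6,1.1,-1,2.7,-0.5,1.2,-2,2.8,-0.5,1.1,-2,2.8,-0.3,1.2,-1,2.8,-0.3,1.1,-2,2.8,-0.2,1.2,-2,2.9,-0.1,1.1,-1,2.8,0,1.1,-2.0] 

[2.8,0,1.2,-2,2.8,0.1,1.1,-1.0] 

end [0.4826 0.3696 0.2204 1.9956]
```

arm_command:
  moves: [0, 0, -1.5, 0, 0, 0, -1.4, 0, 0, 0, -1.5, 0, 0, 0, -1.5, 0, 0, 0, -1.5, 0, 2.6, -1.5, 0.3, -1, 2.7, -1.4, 0.3, -1, 2.6, -1.4, 0.3, -2, 2.7, -1.3, 0.3, -1, 2.8, -1.2, 0.3, -1, 2.7, -1.2, 0.2, -1, 2.8, -1.1, 0.3, -1]

```text
time: 7.92
ee_pos: [0.6194, 0.0009, 0.3807]
eef_rot: [0.699, 0.716, -0.0, 0.0]
ft_force: [1.2, -0.1, 0.5]
width: 0.0352
grip_force: 0.0
```

arm_command:
  moves: [2.7, -0.9, 1.1, -2, 2.7, -0.8, 1.2, -1, 2.7, -0.8, 1.1, -2, 2.7, -0.7, 1.2, -2, 2.8, -0.6, 1.1, -1, 2.7, -0.5, 1.2, -2, 2.8, -0.5, 1.1, -2, 2.8, -0.3, 1.2, -1, 2.8, -0.3, 1.1, -2, 2.8, -0.2, 1.2, -2, 2.9, -0.1, 1.1, -1, 2.8, 0, 1.1, -2]
  fingers: 100

```text
time: 8.92
ee_pos: [0.5023, 0.3186, 0.2432]
eef_rot: [0.564, 0.826, 0.0, 0.0]
ft_force: [0.9, -0.4, 0.7]
width: 0.0863
grip_force: 0.0
```

arm_command:
  moves: [2.8, 0, 1.2, -2, 2.8, 0.1, 1.1, -1, 0, 0, 0, 0]

```text
time: 9.17
ee_pos: [0.478, 0.3746, 0.2185]
eef_rot: [0.538, 0.843, -0.001, -0.002]
ft_force: [0.1, 0.8, 0.2]
width: 0.087
grip_force: 0.0
```

```bash
python3 - <<'E'
from h import *
print(pose());c=r.camera_info("wrist");im=r.camera("wrist")[:,:,::-1];cv2.imwrite("pics/w2.png",im)
f=np.array([.483,.370]);u=np.array([np.cos(2.004),np.sin(2.004)])
for k in(-.065,0,.065,.075): print(k,proj(c,[*(f+k*u),.021]))
cv2.imwrite("pics/b2.png",r.camera("side")[:,:,::-1])
E
```

```text
[0.47799611 0.37459917 0.21851133 2.00428061]
-0.065 [323.18720395 231.68207689]
0 [323.33900476 182.29036876]
0.065 [323.50470858 127.96841743]
0.075 [323.53154008 119.13168051]
```

View pics/w2.png

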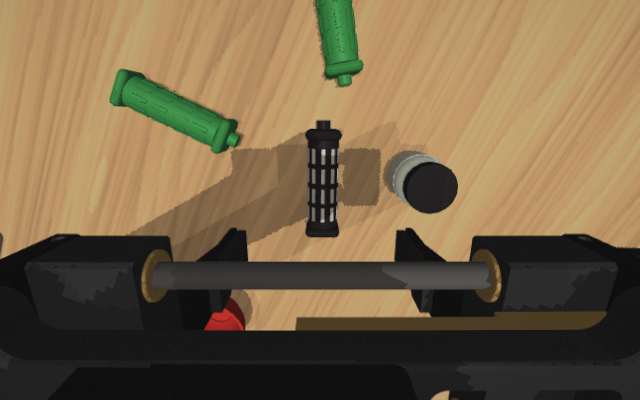

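View pics/b2.png

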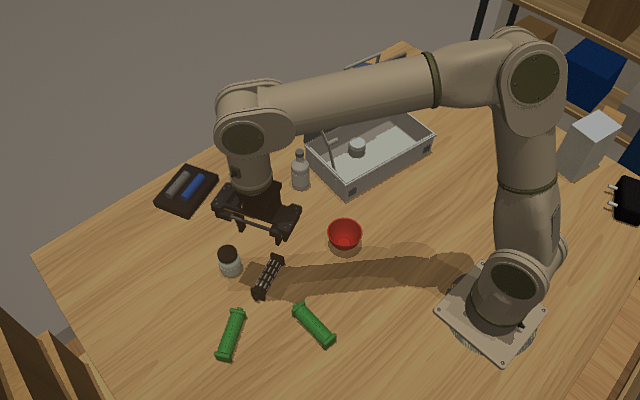

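The lid stands open on its brace. The wrist view shows the tube at x 323 px, rows 120–237, lined up with the fingers. The jar is at (425,180), so I'll grasp high enough that the gripper body clears its 85 mm top.

arm_command:
  moves: [-0.6, 0.3, 2.5, 0, 0, 0, 3, 0, 0, 0, 3, 0, 0, 0, 3, 0, 0, 0, 3, 0, 0, 0, 2.5, 0, 0, 0, 1.5, 0, 0, 0, 0.8, 0, 0, 0, 0, 0, 0, 0, 0, 0]

```text
time: 10.1
ee_pos: [0.4887, 0.3655, 0.0287]
eef_rot: [0.542, 0.84, 0.001, 0.0]
ft_force: [-0.7, -0.7, -0.1]
width: 0.0872
grip_force: 0.0
```

arm_command:
  moves: [0.6, -0.3, 0.8, 0, 0, 0, 0, 0, 0, 0, 0, 0]

```text
time: 10.35
ee_pos: [0.4823, 0.3702, 0.02]
eef_rot: [0.542, 0.841, 0.0, 0.0]
ft_force: [-0.0, 0.6, 0.3]
width: 0.087
grip_force: 0.0
```

arm_command:
  moves: [0, 0, 0, 0, 0, 0, 0, 0, 0, 0, 0, 0, 0, 0, 0, 0, 0, 0, 0, 0, 0, 0, 0, 0, 0, 0, 0, 0, 0, 0, 0, 0]
  fingers: 0
  squeeze: 25

```text
time: 11.02
ee_pos: [0.4827, 0.3695, 0.0195]
eef_rot: [0.542, 0.84, -0.0, 0.0]
ft_force: [-0.5, -0.0, 0.8]
width: 0.0417
grip_force: 0.0
```

```bash
python3 - <<'E'
from h import *
s=r.read_state();p=pose();print(s['width'],s['grip_force'],s['joint_positions'],p)
t=W(-.015,-.08);print(t)
plan([(*p[:2],.10,p[3],4),(.49,.30,.29,2.1,7),(*W(-.05,.1),.31,2.6,11),(*t,.26,np.pi-.117,7),(*t,.10,np.pi-.117,7)])
E
```

```text
0.04173099795436601 0.0 [-0.17444908  0.59572939 -0.7163389   1.67773573  0.44244819  1.03671925
 -0.61092711] [0.48274421 0.36952313 0.01950575 1.99544769]
[ 0.59276389 -0.25570207]
[0,0,-2,0,0,0,-2,0,0,0,-2,0,0,0,-2,0,-0.9,-0.3,-2.7,-1,-1,-0.3,-2.7,-1,-0.9,-0.4,-2.8,-1,-1,-0.4,-2.7,0,-0.9,-0.3,-2.7,-1,-0.9,-0.4,-2.7,-1,-0.9,-0.4,-2.7,-1,-3.3,-1,-0.2,-3.0] 

[-3.3,-1.2,-0.2,-2,-3.2,-1.3,-0.2,-3,-3.2,-1.5,-0.1,-2,-3.1,-1.5,-0.2,-3,-3,-1.8,-0.2,-3,-3,-1.9,-0.2,-2,-2.8,-2,-0.2,-3,-2.8,-2.1,-0.2,-2,-2.7,-2.3,-0.2,-3,-2.5,-2.3,-0.1,-3,-1.5,-2.2,0.7,-3,-1.4,-2.2,0.7,-4.0] 

[-1.2,-2.3,0.7,-3,-1.1,-2.4,0.7,-4,-1,-2.4,0.7,-3,-0.8,-2.5,0.7,-4,-0.6,-2.6,0.8,-3,0,0,2.3,0,0,0,2.3,0,0,0,2.2,0,0,0,2.3,0,0,0,2.3,0,0,0,2.3,0,0,0,2.3,0.0] 

end [ 0.5926 -0.256   0.0995  3.0252]
```

arm_command:
  moves: [0, 0, 0, 0, 0, 0, 0, 0, 0, 0, 0, 0, 0, 0, 0, 0, 0, 0, -2, 0, 0, 0, -2, 0]

```text
time: 11.52
ee_pos: [0.4819, 0.3688, 0.0587]
eef_rot: [0.542, 0.84, -0.001, -0.001]
ft_force: [0.1, 0.1, -0.4]
width: 0.0396
grip_force: 25.0
```

Gripped (39.6 mm, 25 N). I'll lift and carry at moderate speed.

arm_command:
  moves: [0, 0, -2, 0, 0, 0, -2, 0, -0.9, -0.3, -2.7, -1, -1, -0.3, -2.7, -1, -0.9, -0.4, -2.8, -1, -1, -0.4, -2.7, 0, -0.9, -0.3, -2.7, -1, -0.9, -0.4, -2.7, -1, -0.9, -0.4, -2.7, -1, -3.3, -1, -0.2, -3]

```text
time: 12.35
ee_pos: [0.4966, 0.2719, 0.2967]
eef_rot: [0.471, 0.882, 0.004, 0.001]
ft_force: [0.5, 1.7, 0.8]
width: 0.0396
grip_force: 25.0
```

arm_command:
  moves: [-3.3, -1.2, -0.2, -2, -3.2, -1.3, -0.2, -3, -3.2, -1.5, -0.1, -2, -3.1, -1.5, -0.2, -3, -3, -1.8, -0.2, -3, -3, -1.9, -0.2, -2, -2.8, -2, -0.2, -3, -2.8, -2.1, -0.2, -2, -2.7, -2.3, -0.2, -3, -2.5, -2.3, -0.1, -3, 0, 0, 0, 0]

```text
time: 13.27
ee_pos: [0.5795, -0.0813, 0.3085]
eef_rot: [0.268, 0.963, -0.002, -0.0]
ft_force: [0.4, -1.6, -2.5]
width: 0.0399
grip_force: 25.0
```

```bash
python3 - <<'E'
from h import *
s=r.read_state();p=pose();print(s['width'],s['grip_force'],s['joint_positions'],p)
t=W(-.015,-.08)
plan([(*t,.26,np.pi-.117,9),(*t,.10,np.pi-.117,7)])
E
```

```text
0.03994628325408218 24.996694028377533 [ 0.59848491  0.2801828  -0.67225473  1.40091091  0.17600556  1.52137
  0.96513466] [ 0.57946877 -0.08134945  0.30850304  2.59943486]
[-1.1,-1.6,0.5,-3,-1.1,-1.6,0.6,-2,-1,-1.7,0.5,-3,-0.8,-1.7,0.6,-3,-0.8,-1.8,0.5,-3,-0.8,-1.8,0.5,-2,-0.6,-1.8,0.6,-3,-0.6,-1.9,0.5,-3,-0.4,-1.9,0.6,-2,0,0,2.3,0,0,0,2.3,0,0,0,2.2,0.0] 

[0,0,2.3,0,0,0,2.3,0,0,0,2.3,0,0,0,2.3,0.0] 

end [ 0.5927 -0.2558  0.0995  3.0183]
```

arm_command:
  moves: [-1.1, -1.6, 0.5, -3, -1.1, -1.6, 0.6, -2, -1, -1.7, 0.5, -3, -0.8, -1.7, 0.6, -3, -0.8, -1.8, 0.5, -3, -0.8, -1.8, 0.5, -2, -0.6, -1.8, 0.6, -3, -0.6, -1.9, 0.5, -3, -0.4, -1.9, 0.6, -2, 0, 0, 0, 0, 0, 0, 0, 0]

```text
time: 14.18
ee_pos: [0.5929, -0.2478, 0.2595]
eef_rot: [0.059, 0.998, 0.0, -0.001]
ft_force: [0.1, 0.5, -1.4]
width: 0.0398
grip_force: 25.0
```

```bash
python3 - <<'E'
from h import *
p=pose();print(p,(p[:2]-C)@EX,(p[:2]-C)@EY)
c=r.camera_info("wrist");im=r.camera("wrist")[:,:,::-1]
b=r.camera("side")[:,:,::-1]
cv2.imwrite("pics/m3.png",np.vstack([cv2.resize(im,(480,300)),cv2.resize(b[20:220,230:550],(480,300))]))
for q in((-.1,-.185),(-.1,.185)): print(proj(c,[*W(*q),.09]))
E
```

```text
[ 0.59292376 -0.24780488  0.25950419  3.02274715] -0.015763091005202342 -0.07213814661107344
[213.39345224 104.33873959]
[562.58019141 104.19669083]
```

View pics/m3.png

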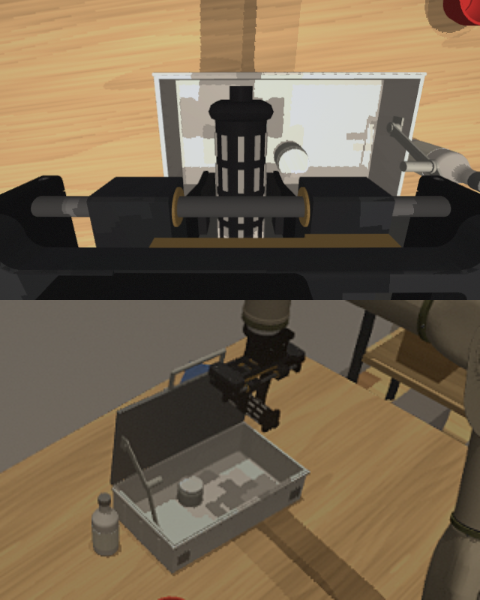

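The tube is held level. The tin is at wrist crop (292,157), to the right, and clear. I'll lower it on the -y side.

arm_command:
  moves: [0, -0.8, 2, 0, 0, 0, 2.5, 0, 0, 0, 2.5, 0, 0, 0, 2.5, 0, 0, 0, 2.5, 0, 0, 0, 2.5, 0, 0, 0, 2, 0, 0, 0, 1.5, 0, 0, 0, 1, 0, 0, 0, 0.8, 0, 0, 0, 0, 0]

```text
time: 15.2
ee_pos: [0.5922, -0.254, 0.0616]
eef_rot: [0.058, 0.998, 0.0, -0.001]
ft_force: [-0.1, -0.8, -1.2]
width: 0.0395
grip_force: 25.0
```

arm_command:
  moves: [0, 0, 1, 0, 0, 0, 0.8, 0, 0, 0, 0.5, 0, 0, 0, 0, 0, 0, 0, 0, 0]

```text
time: 15.62
ee_pos: [0.5924, -0.2548, 0.0394]
eef_rot: [0.058, 0.998, 0.0, -0.0]
ft_force: [0.3, -0.3, -0.6]
width: 0.0398
grip_force: 25.0
```

arm_command:
  moves: [0, 0, 0.5, 0, 0, 0, 0.4, 0, 0, 0, 0.3, 0, 0, 0, 0, 0, 0, 0, 0, 0]

```text
time: 16.03
ee_pos: [0.5924, -0.2547, 0.0273]
eef_rot: [0.058, 0.998, 0.0, -0.0]
ft_force: [-0.0, 0.4, -1.2]
width: 0.0399
grip_force: 25.0
```

arm_command:
  moves: [0, 0, 0.2, 0, 0, 0, 0.1, 0, 0, 0, 0, 0, 0, 0, 0, 0]

```text
time: 16.37
ee_pos: [0.5926, -0.2548, 0.0246]
eef_rot: [0.058, 0.998, -0.0, 0.0]
ft_force: [0.4, -0.5, -0.6]
width: 0.0397
grip_force: 25.0
```

arm_command:
  moves: [0, 0, 0.2, 0, 0, 0, 0, 0, 0, 0, 0, 0]

```text
time: 16.62
ee_pos: [0.5927, -0.2548, 0.0244]
eef_rot: [0.058, 0.998, -0.0, 0.0]
ft_force: [-7.5, 1.8, 16.7]
width: 0.04
grip_force: 25.0
```

Contact with the floor. Release.

arm_command:
  moves: [0, 0, -0.1, 0, 0, 0, 0, 0, 0, 0, 0, 0, 0, 0, 0, 0, 0, 0, 0, 0, 0, 0, 0, 0]
  fingers: 65

```text
time: 17.12
ee_pos: [0.5925, -0.2548, 0.0234]
eef_rot: [0.058, 0.998, 0.0, -0.0]
ft_force: [1.0, -0.3, -0.1]
width: 0.0563
grip_force: 0.0
```

arm_command:
  moves: [0, 0, -0.5, 0, 0, 0, -1, 0, 0, 0, -2, 0, 0, 0, -2.5, 0, 0, 0, -3, 0, 0, 0, -3, 0, 0, 0, -3, 0, 0, 0, -3, 0, 0, 0, -3, 0]

```text
time: 17.87
ee_pos: [0.5924, -0.2545, 0.2363]
eef_rot: [0.058, 0.998, -0.0, 0.001]
ft_force: [-0.1, -0.4, -0.2]
width: 0.0566
grip_force: 0.0
```

```bash
python3 - <<'E'
from h import *
from scipy.optimize import least_squares
p=pose();print(p)
# linkage: hinge at 0, front positive; lower pivot (.130,-.024), l1=.093
P=np.array([.130,-.024])
def knee(th,rho,dl,l2):
    A=rho*np.array([np.cos(th+dl),np.sin(th+dl)]);d=np.linalg.norm(A-P)
    return np.pi-np.arccos(np.clip((.093**2+l2**2-d*d)/(2*.093*l2),-1,1)),A
def f(v):
    rho,dl,l2=v;B=lambda t:knee(t,*v)[0]  # bend from straight
    dd=np.linalg.norm(knee(1.48,*v)[1]-P)-.093-l2
    return [dd*30,B(1.43)-.42,B(1.44)-.26-.05,B(1.2)-1.01,B(0)-3.01]
s=least_squares(f,[.13,-.1,.1]);print(s.x,s.fun)
for th in(1.47,1.44,1.3,1.2,1.1):
    b,A=knee(th,*s.x);d=np.linalg.norm(A-P);a=np.arctan2(*(A-P)[::-1]);q=np.arccos(np.clip((.093**2+d*d-s.x[2]**2)/(2*.093*d),-1,1))
    for sg in(1,-1):
        K=P+.093*np.array([np.cos(a+sg*q),np.sin(a+sg*q)]);print(th,'knee',3.01-b,'stud front,up',K.round(4),'A',A.round(3))
c=r.camera_info("wrist");im=r.camera("wrist")[:,:,::-1];cv2.imwrite("pics/w4.png",im)
cv2.imwrite("pics/b4.png",r.camera("side")[:,:,::-1]);cv2.imwrite("pics/a4.png",r.camera("scene")[:,:,::-1])
E
```

```text
[ 0.59241314 -0.25453924  0.23634264  3.02559095]
[ 0.13500787 -0.06584936  0.09727517] [ 0.03328053 -0.02963004  0.02474774  0.06425957 -0.0288779 ]
1.47 knee 3.01 stud front,up [0.0775 0.0527] A [0.022 0.133]
1.47 knee 3.01 stud front,up [0.0775 0.0527] A [0.022 0.133]
1.44 knee 2.6752522640982743 stud front,up [0.0662 0.0436] A [0.026 0.132]
1.44 knee 2.6752522640982743 stud front,up [0.0926 0.0611] A [0.026 0.132]
1.3 knee 2.1727311579475863 stud front,up [0.0548 0.0307] A [0.045 0.127]
1.3 knee 2.1727311579475863 stud front,up [0.1221 0.0687] A [0.045 0.127]
1.2 knee 1.9357404278117736 stud front,up [0.0511 0.0252] A [0.057 0.122]
1.2 knee 1.9357404278117736 stud front,up [0.1382 0.0686] A [0.057 0.122]
1.1 knee 1.7315789918718165 stud front,up [0.0486 0.0209] A [0.069 0.116]
1.1 knee 1.7315789918718165 stud front,up [0.1526 0.0662] A [0.069 0.116]
```

```bash
python3 - <<'E'
from h import *
c=r.camera_info("wrist");D=r.camera_info("side")
im=cv2.imread("pics/w4.png");b=cv2.imread("pics/b4.png")
k=4
def up(i,x,y,w,h): return cv2.resize(i[y:y+h,x:x+w],(w*k,h*k),interpolation=cv2.INTER_CUBIC)
pts={'stud in':(.009,.133,.152),'stud out':(.009,.165,.152),'piv':(-.025,.165,.066),'mid':(-.008,.165,.109),'rim':(-.1,.185,.09),'rimo':(-.105,.19,.09)}
A=cv2.convertScaleAbs(up(im,460,70,200-20,150),alpha=1.3)
A=A[:600,:400*2];B=cv2.convertScaleAbs(up(b,290,90,150,75),alpha=1.4)
for n,q in pts.items():
    P=[*W(q[0],q[1]),q[2]];u=proj(c,P);v=proj(D,P);print(n,u.round(1),v.round(1))
    cv2.drawMarker(A,tuple(int(t) for t in (u-[460,70])*k),(0,0,255),0,9,1);cv2.drawMarker(B,tuple(int(t) for t in (v-[290,90])*k),(0,0,255),0,9,1)
h=cv2.resize(A,(480,400));h2=cv2.resize(B,(600,300))
cv2.imwrite("pics/m4.png",np.vstack([np.hstack([A[:300,200:720-0],np.zeros((300,80,3),np.uint8)])[:,:600],h2]));print(A.shape)
E
```

```text
stud in [559.8 228.1] [337.5 138.9]
stud out [595.5 228.1] [329.1 143.2]
piv [536.8 171.6] [335.  169.4]
mid [562.6 196.5] [332.1 156.5]
rim [588.7 101.4] [345.5 181.6]
rimo [595.   96.1] [345.2 183.4]
(600, 720, 3)
```

View pics/m4.png

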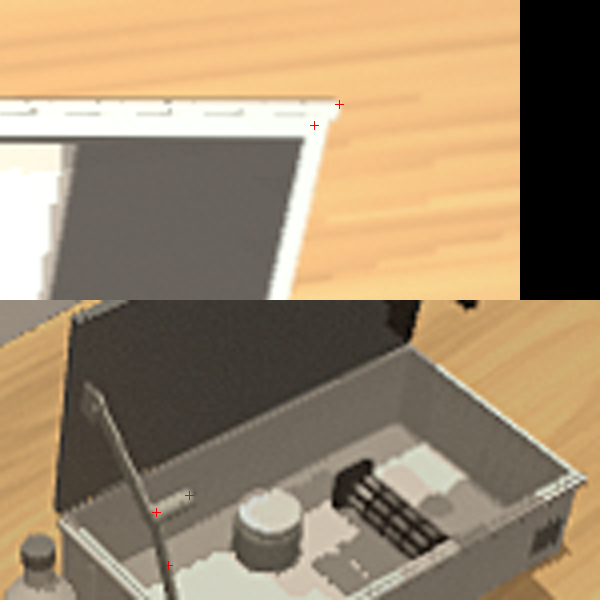

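The stud and arm markers agree with the picture to about 1 px (stud at crop (155–190, 500)), and the tube lies flat beside the tin. If I push the stud itself, the gripper body would foul the lid and the upper arm. Instead I'll push the lower brace arm near its middle with the open +y finger, which rotates the stud about the same pivot.

```bash
python3 - <<'E'
from h import *
p=pose();y=np.pi-.117;yl=.1195
plan([(*W(-.075,-.05),.22,y,4),(*W(-.075,yl),.20,y,8),(*W(-.07,yl),.105,y,6)])
print([round(v,3) for v in W(-.07,yl)])
s=.038
for w,ph in((.006,.376),(.005,.5),(.005,.7),(.005,.9),(.005,1.1)):
    print(ph,'tcp x',round(-.025+s*np.sin(ph)-w*np.cos(ph)-.0095,4),'z',round(.066+s*np.cos(ph)+w*np.sin(ph),4))
E
```

```text
[1.5,0.7,0.4,0,1.5,0.8,0.5,0,1.6,0.7,0.4,0,1.5,0.7,0.4,0,0,2.1,0.3,0,0,2.1,0.2,0,0,2.2,0.3,0,0,2.1,0.2,0,0,2.1,0.3,0,0,2.1,0.2,0,0,2.1,0.3,0,0,2.2,0.2,0.0] 

[-0.1,0,1.6,0,-0.1,0,1.6,0,-0.1,0,1.6,0,0,0,1.6,0,-0.1,0,1.5,0,-0.1,0,1.6,0.0] 

end [ 0.5613 -0.0507  0.1054  3.0255]
[np.float64(0.561), np.float64(-0.051)]
0.376 tcp x -0.0261 z 0.1035
0.5 tcp x -0.0207 z 0.1017
0.7 tcp x -0.0138 z 0.0983
0.9 tcp x -0.0078 z 0.0935
1.1 tcp x -0.0029 z 0.0877
```

arm_command:
  moves: [1.5, 0.7, 0.4, 0, 1.5, 0.8, 0.5, 0, 1.6, 0.7, 0.4, 0, 1.5, 0.7, 0.4, 0, 0, 2.1, 0.3, 0, 0, 2.1, 0.2, 0, 0, 2.2, 0.3, 0, 0, 2.1, 0.2, 0, 0, 2.1, 0.3, 0, 0, 2.1, 0.2, 0, 0, 2.1, 0.3, 0, 0, 2.2, 0.2, 0]
  fingers: 100

```text
time: 19.02
ee_pos: [0.5544, -0.0492, 0.1958]
eef_rot: [0.058, 0.998, -0.0, -0.001]
ft_force: [-0.1, 1.0, 0.1]
width: 0.0872
grip_force: 0.0
```

arm_command:
  moves: [-0.1, 0, 1.6, 0, -0.1, 0, 1.6, 0, -0.1, 0, 1.6, 0, 0, 0, 1.6, 0, -0.1, 0, 1.5, 0, -0.1, 0, 1.6, 0, 0, 0, 0, 0, 0, 0, 0, 0]

```text
time: 19.68
ee_pos: [0.5591, -0.0505, 0.1009]
eef_rot: [0.058, 0.998, 0.0, -0.001]
ft_force: [0.0, 1.7, 0.6]
width: 0.0869
grip_force: 0.0
```

```bash
cat > q.py <<'E'
from h import *
s=r.read_state();p=pose();print(s['time'],'local',((p[:2]-C)@EX).round(4),((p[:2]-C)@EY).round(4),p[2:].round(4),'F',s['ft_force'].round(1),s['width'])
E
python3 q.py
```

```text
19.6833 local -0.0724 0.1199 [0.1009 3.0256] F [0.  1.7 0.6] 0.0869040100083978
```

arm_command:
  moves: [-1.2, 0, -0.3, 0, -1.2, 0, 0, 0, -1, 0, 0, 0, -0.5, 0, 0, 0, 0, 0, 0, 0, 0, 0, 0, 0]

```text
time: 20.18
ee_pos: [0.5987, -0.055, 0.105]
eef_rot: [0.058, 0.998, 0.0, 0.0]
ft_force: [-0.1, 0.3, -0.0]
width: 0.0869
grip_force: 0.0
```

arm_command:
  moves: [-0.3, 0, 0, 0, -0.3, 0, 0, 0, 0, 0, 0, 0, 0, 0, 0, 0]

```text
time: 20.52
ee_pos: [0.6045, -0.0558, 0.1045]
eef_rot: [0.058, 0.998, -0.0, -0.0]
ft_force: [-1.6, 0.4, -0.2]
width: 0.0869
grip_force: 0.6
```

```bash
python3 q.py
```

```text
20.5167 local -0.0267 0.1199 [0.1045 3.0254] F [-1.6  0.4 -0.2] 0.08694197358372856
```

Contact exactly where predicted. Now I'll push along the arc.

arm_command:
  moves: [-0.2, 0, 0, 0, -0.2, 0, 0.1, 0, -0.2, 0, 0.1, 0, -0.2, 0, 0.1, 0, 0, 0, 0, 0]

```text
time: 20.93
ee_pos: [0.6132, -0.0569, 0.1014]
eef_rot: [0.058, 0.998, 0.0, 0.0]
ft_force: [-0.9, 0.8, 0.2]
width: 0.0868
grip_force: 0.5
```

arm_command:
  moves: [-0.2, 0, 0.1, 0, -0.2, 0, 0.1, 0, -0.2, 0, 0.1, 0, -0.1, 0, 0.1, 0, 0, 0, 0, 0]

```text
time: 21.35
ee_pos: [0.6198, -0.0576, 0.0974]
eef_rot: [0.058, 0.998, 0.0, 0.0]
ft_force: [-1.2, -0.6, 1.0]
width: 0.087
grip_force: 0.8
```

```bash
python3 q.py
```

```text
21.35 local -0.0112 0.1199 [0.0974 3.0252] F [-1.2 -0.6  1. ] 0.08702148545725034
```

arm_command:
  moves: [-0.2, 0, 0.1, 0, -0.2, 0, 0.2, 0, -0.2, 0, 0.2, 0, -0.1, 0, 0.2, 0, 0, 0, 0.2, 0, 0, 0, 0, 0]

```text
time: 21.85
ee_pos: [0.6285, -0.0578, 0.0901]
eef_rot: [0.058, 0.998, 0.0, 0.002]
ft_force: [-1.0, 1.3, 8.4]
width: 0.0871
grip_force: 35.2
```

```bash
python3 - <<'E'
exec(open('q.py').read())
b=r.camera("side")[:,:,::-1];cv2.imwrite("pics/b5.png",b)
a=r.camera("scene")[:,:,::-1];cv2.imwrite("pics/a5.png",a)
cv2.imwrite("pics/m5.png",cv2.convertScaleAbs(np.vstack([cv2.resize(b[60:210,270:470],(800,300)),cv2.resize(a[90:265,120:340],(800,300))]),alpha=1.3))
E
```

```text
21.85 local -0.0026 0.1207 [0.0901 3.0253] F [-1.   1.3  8.4] 0.08712400748168689
```

View pics/m5.png

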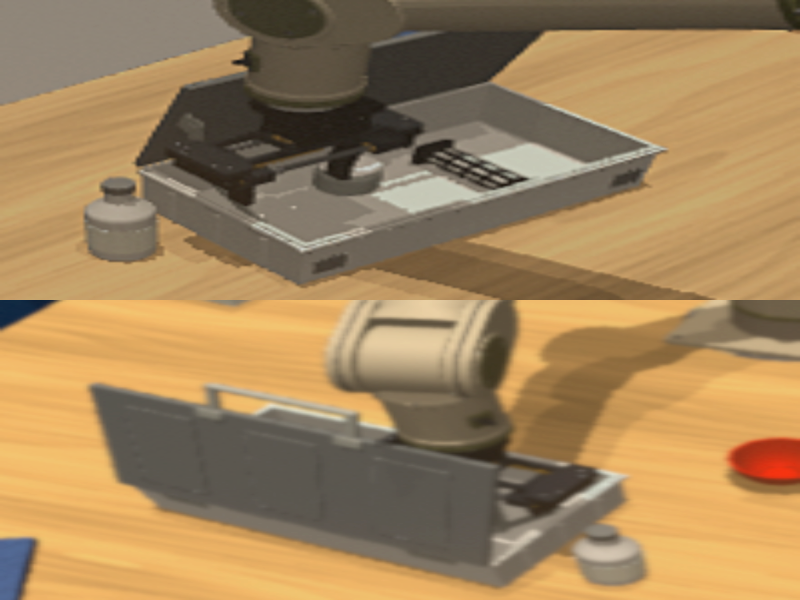

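The lid is down to about 1.1–1.2, with the knee well past straight. I'll withdraw towards the front now.

arm_command:
  moves: [0.8, 0, -0.2, 0, 2, 0, -0.2, 0, 2.5, 0, 0, 0, 3, 0, 0, 0, 3, 0, 0, 0, 3, 0, 0, 0]

```text
time: 22.45
ee_pos: [0.4838, -0.0418, 0.0923]
eef_rot: [0.058, 0.998, -0.0, 0.001]
ft_force: [-0.3, 0.5, 0.9]
width: 0.087
grip_force: 0.0
```

```bash
python3 - <<'E'
exec(open('q.py').read())
b=r.camera("side")[:,:,::-1];cv2.imwrite("pics/b6.png",b)
a=r.camera("scene")[:,:,::-1];cv2.imwrite("pics/a6.png",a)
# lid corner heights in scene: dark-lid mask extent at columns of the lid, compare open(a4), pushed(a5), now
S=r.camera_info("scene")
for th in(1.43,1.3,1.2,1.1,1.0,.9,.8,.6): print(th,[proj(S,[*W(.105-.21*np.cos(th)+.01*np.sin(th),yy),.09+.21*np.sin(th)+.01*np.cos(th)]).round(0) for yy in(-.19,)])
for n in('a4','a5','a6'):
    g=cv2.cvtColor(cv2.imread(f'pics/{n}.png'),cv2.COLOR_BGR2HSV);m=((g[:,:,1]<60)&(g[:,:,2]<120)).astype(np.uint8);m[:, 260:]=0;m[:100]=0;m[260:]=0
    nn,l,st,ce=cv2.connectedComponentsWithStats(m);i=1+st[1:,4].argmax();ys,xs=np.nonzero(l==i);k=(xs+ys).argmin();print(n,st[i],xs[k],ys[k])
E
```

```text
22.45 local -0.1482 0.1197 [0.0923 3.0249] F [-0.3  0.5  0.9] 0.0870274975847653
1.43 [array([135., 147.])]
1.3 [array([142., 141.])]
1.2 [array([147., 138.])]
1.1 [array([153., 135.])]
1.0 [array([158., 133.])]
0.9 [array([163., 132.])]
0.8 [array([168., 132.])]
0.6 [array([176., 133.])]
a4 [ 136  146  124  110 6795] 136 146
a5 [ 146  139  114  117 7441] 146 139
a6 [ 143  141  117  115 7481] 143 141
```

Scene corner tracking gives lid 1.43 locked, 1.21 pushed and now 1.28, so it is rising again. The wrist flange held the lid up before the knee passed 2.0. I'll turn the gripper 90° so that the +x finger leads and the wrist stays 50 mm further forward, then push again.

```bash
python3 - <<'E'
exec(open('q.py').read())
y=np.pi/2-.117
plan([(*W(-.16,.168),.20,y,14),(*W(-.125,.168),.092,y,7)])
E
```

```text
22.55 local -0.1508 0.1193 [0.092  3.0256] F [0.6 0.3 0. ] 0.08705490317519397
[0.1,0.3,-0.8,6,0.1,0.4,-0.7,7,0.1,0.3,-0.8,6,0.2,0.3,-0.8,7,0.2,0.3,-0.8,6,0.2,0.3,-0.7,7,0.3,0.2,-0.8,6,0.3,0.2,-0.8,6,0.3,0.2,-0.7,7,0.3,0.1,-0.8,6,0.4,0.1,-0.8,7,0.3,0,-0.8,6.0] 

[0.4,0,-0.7,7,0.3,0,-0.8,6,0,0.5,1.5,0,0,0.5,1.6,0,0,0.5,1.5,0,0,0.5,1.6,0,0,0.5,1.5,0,0,0.5,1.6,0,0,0.5,1.5,0.0] 

end [0.5123 0.0031 0.092  1.4548]
```

arm_command:
  moves: [0, 0, -2, 0, 0, 0, -2.5, 0, 0, 0, -2, 0, 0.1, 0.3, -0.5, 6, 0.1, 0.4, -0.5, 7, 0.1, 0.3, -0.4, 6, 0.2, 0.3, -0.4, 7, 0.2, 0.3, 0, 6, 0.2, 0.3, 0, 7, 0.3, 0.2, 0, 6, 0.3, 0.2, 0, 6, 0.3, 0.2, 0, 7]

```text
time: 23.55
ee_pos: [0.4837, -0.0099, 0.1759]
eef_rot: [0.537, 0.844, 0.0, 0.001]
ft_force: [-0.3, 0.5, -0.0]
width: 0.087
grip_force: 0.0
```

arm_command:
  moves: [0.3, 0.1, 0, 6, 0.4, 0.1, 0, 7, 0.3, 0, 0, 6, 0.4, 0, 0, 7, 0.3, 0, 0, 6, 0, 0, 0, 0, 0, 0, 0, 0]

```text
time: 24.13
ee_pos: [0.4816, 0.0072, 0.1757]
eef_rot: [0.746, 0.666, 0.0, 0.0]
ft_force: [0.6, -0.0, -0.4]
width: 0.0869
grip_force: 0.0
```

```bash
cat > lid.py <<'E'
exec(open('q.py').read())
S=r.camera_info("scene");im=r.camera("scene")[:,:,::-1];cv2.imwrite(f"pics/L{s['time']:.2f}.png",im)
g=cv2.cvtColor(im,cv2.COLOR_BGR2HSV);m=((g[:,:,1]<60)&(g[:,:,2]<120)).astype(np.uint8);m[:,260:]=0;m[:100]=0;m[260:]=0
nn,l,st,ce=cv2.connectedComponentsWithStats(m);i=1+st[1:,4].argmax();ys,xs=np.nonzero(l==i);k=(xs+ys).argmin()
t=np.linspace(0,1.5,151);P=np.array([proj(S,[*W(.105-.21*np.cos(a)+.01*np.sin(a),-.19),.09+.21*np.sin(a)+.01*np.cos(a)]) for a in t])
e=np.hypot(*(P-[xs[k],ys[k]]).T);print('corner',xs[k],ys[k],'lid~',t[e.argmin()],'err',e.min())
E
python3 lid.py;python3 - <<'E'
from h import *
plan([(*W(-.125,.168),.092,np.pi/2-.117,8)])
E
```

```text
24.1333 local -0.1561 0.1681 [0.1757 1.4582] F [ 0.6 -0.  -0.4] 0.08692111110151914
corner 150 137 lid~ 1.1500000000000001 err 0.464910883063086
[0,0.4,1,0,0,0.4,1.1,0,0,0.4,1,0,0,0.4,1.1,0,0,0.4,1,0,0,0.3,1.1,0,0,0.4,1,0,0,0.4,1.1,0.0] 

end [0.5123 0.0036 0.0917 1.4583]
```

The lid now reads 1.15, so it is sinking by itself: the 1.28 was only the wrist lifting it on the way out. I'll clear the sweep to the left and up.

arm_command:
  moves: [2.5, -2, -2, 0, 3, -2, -2, 0, 3, -1, -2, 0, 3, 0, -2, 0, 3, 0, -2, 0, 3, 0, -2, 0, 3, 0, -1, 0, 0, 0, 0, 0]

```text
time: 24.85
ee_pos: [0.4552, 0.2225, 0.3081]
eef_rot: [0.744, 0.668, 0.003, -0.0]
ft_force: [0.5, 0.5, -0.3]
width: 0.0868
grip_force: 0.0
```

```bash
python3 lid.py
```

```text
24.85 local -0.2075 0.3789 [0.3081 1.4634] F [ 0.5  0.5 -0.3] 0.08680352177501818
corner 156 135 lid~ 1.04 err 0.9144749544007227
```

arm_command:
  moves: [0, 0, 0, 0, 0, 0, 0, 0, 0, 0, 0, 0, 0, 0, 0, 0, 0, 0, 0, 0, 0, 0, 0, 0]

```text
time: 25.4
ee_pos: [0.4551, 0.2162, 0.3055]
eef_rot: [0.747, 0.665, -0.0, 0.0]
ft_force: [-0.1, 0.0, 0.8]
width: 0.0875
grip_force: 0.0
```

```bash
python3 lid.py
```

```text
25.4 local -0.2068 0.3726 [0.3055 1.4539] F [-0.1  0.   0.8] 0.08749565642996662
corner 163 133 lid~ 0.9 err 0.7585772326095963
```

Sinking at about 0.25 rad/s. I'll wait.

arm_command:
  moves: [0, 0, 0, 0, 0, 0, 0, 0, 0, 0, 0, 0, 0, 0, 0, 0, 0, 0, 0, 0, 0, 0, 0, 0, 0, 0, 0, 0, 0, 0, 0, 0, 0, 0, 0, 0, 0, 0, 0, 0, 0, 0, 0, 0, 0, 0, 0, 0]

```text
time: 26.45
ee_pos: [0.4551, 0.2166, 0.3055]
eef_rot: [0.747, 0.665, 0.0, 0.0]
ft_force: [-0.1, -0.2, 0.6]
width: 0.0867
grip_force: 0.0
```

arm_command:
  moves: [0, 0, 0, 0, 0, 0, 0, 0, 0, 0, 0, 0, 0, 0, 0, 0, 0, 0, 0, 0, 0, 0, 0, 0, 0, 0, 0, 0, 0, 0, 0, 0, 0, 0, 0, 0, 0, 0, 0, 0, 0, 0, 0, 0, 0, 0, 0, 0]

```text
time: 27.45
ee_pos: [0.4551, 0.2166, 0.3055]
eef_rot: [0.747, 0.665, -0.0, 0.0]
ft_force: [0.5, -0.1, -0.1]
width: 0.087
grip_force: 0.0
```

arm_command:
  moves: [0, 0, 0, 0, 0, 0, 0, 0, 0, 0, 0, 0, 0, 0, 0, 0, 0, 0, 0, 0, 0, 0, 0, 0, 0, 0, 0, 0, 0, 0, 0, 0, 0, 0, 0, 0, 0, 0, 0, 0, 0, 0, 0, 0, 0, 0, 0, 0]

```text
time: 28.45
ee_pos: [0.4551, 0.2166, 0.3055]
eef_rot: [0.747, 0.665, 0.0, 0.0]
ft_force: [-0.1, -0.1, 0.2]
width: 0.0873
grip_force: 0.0
```

arm_command:
  moves: [0, 0, 0, 0, 0, 0, 0, 0, 0, 0, 0, 0, 0, 0, 0, 0, 0, 0, 0, 0, 0, 0, 0, 0, 0, 0, 0, 0, 0, 0, 0, 0, 0, 0, 0, 0, 0, 0, 0, 0, 0, 0, 0, 0, 0, 0, 0, 0]

```text
time: 29.45
ee_pos: [0.4551, 0.2166, 0.3055]
eef_rot: [0.747, 0.665, -0.0, 0.0]
ft_force: [0.3, 0.6, 0.1]
width: 0.0871
grip_force: 0.0
```

```bash
python3 lid.py
```

```text
29.45 local -0.2069 0.373 [0.3055 1.4544] F [0.3 0.6 0.1] 0.08705443062305705
corner 194 150 lid~ 0.0 err 1.3521894105080148
```

arm_command:
  moves: [0, 0, 0, 0, 0, 0, 0, 0, 0, 0, 0, 0, 0, 0, 0, 0, 0, 0, 0, 0, 0, 0, 0, 0, 0, 0, 0, 0, 0, 0, 0, 0, 0, 0, 0, 0, 0, 0, 0, 0, 0, 0, 0, 0, 0, 0, 0, 0]

```text
time: 30.5
ee_pos: [0.4551, 0.2167, 0.3056]
eef_rot: [0.747, 0.665, 0.0, 0.0]
ft_force: [-0.8, 0.8, -0.1]
width: 0.0873
grip_force: 0.0
```

arm_command:
  moves: [0, 0, 0, 0, 0, 0, 0, 0, 0, 0, 0, 0, 0, 0, 0, 0, 0, 0, 0, 0, 0, 0, 0, 0, 0, 0, 0, 0, 0, 0, 0, 0, 0, 0, 0, 0, 0, 0, 0, 0, 0, 0, 0, 0, 0, 0, 0, 0]

```text
time: 31.5
ee_pos: [0.455, 0.2166, 0.3055]
eef_rot: [0.747, 0.665, -0.0, 0.0]
ft_force: [-0.0, 0.0, -0.5]
width: 0.0873
grip_force: 0.0
```

```bash
python3 lid.py; python3 - <<'E'
from h import *
import glob
l=sorted(glob.glob('pics/L*.png'),key=lambda f:float(f[6:-4]));a=cv2.imread('pics/scene0.png').astype(int);b=cv2.imread(l[-1]).astype(int)
d=abs(a-b).max(2)[135:265,145:310];print(l[-1],(d>40).sum(),d.mean())
E
```

```text
31.5 local -0.2069 0.373 [0.3055 1.4545] F [-0.   0.  -0.5] 0.08729644615773711
corner 194 150 lid~ 0.0 err 1.3521894105080148
pics/L31.50.png 0 3.6043356643356645
```

The lid corner is back at its starting pixel (194,150), and the chest and bottle region matches the first picture. Handing in.

```bash
python3 -c "
from bench import r
print(r.close_job())"
```

```text
the job is handed in; nothing more can be done
None
```

The job is handed in at 31.5 s, but `close_job()` returned no verdict: the tube lay flat on the chest floor when last seen with the lid open, and the lid is back to its shut position in the last image; I did not re-measure the jar, tub or tin at the end.

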